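# Ink shades back in the rack

### The arm

A 7-joint arm with a two-finger parallel gripper is mounted at the origin on a cart in front of the work surface, level with it; the furniture and walls round the work are solid. World frame = base frame: x ahead of the robot, y to its left, z up, the work surface at z = 0. Lengths are in m, angles in rad, forces in N, time in s.
With the tool pointing down it reaches from about 0.35 to 0.9 m from the base axis. Payload 8.1 kg.
Tool frame: the origin (TCP) lies midway between the tips of the shut fingers; the grasp point (between the pads) lies 19 mm behind it; z points along the fingers, y is the line along which they close (so a half turn about z gives the same grasp; the last joint's range is limited). The gripper opens to 92 mm and grips with 3 to 60 N. Pads are 19 mm wide; open, the fingers measure 130 mm over their backs; the gripper's body (75 mm by 190 mm) begins 47 mm behind the grasp point.
Start: joints at [1.087, 0.434, 0.025, 1.573, -0.012, 1.134, -0.075], TCP at [0.232, -0.58, 0.227] pointing down, gripper open.
Joint ranges: [-2.62, 2.62], [-0.44, 2.09], [-1.27, 1.32], [0.08, 2.57], [-1.32, 4.46], [0.12, 2], [-2.74, 2.74]. Speed limits (rad/s): [2.22, 2.22, 3.01, 3.01, 3.14, 3.14, 3.14].

### API

Orientations are given as a rotation vector (axis times angle).
In Python, from cell import arm gives the robot as it stands.
- The arm moves only by the tool send_rows, never from a script. Its argument "increments" is a list of rows, each a list of 3 entries, a list of its own where there are three numbers: the finger opening in cm, from 0 to 9.18, then the shift along the tool's x, y, z in cm, then the turn, a rotation vector about the tool's x, y, z in rad. A call has 1 to 5 rows; each row shifts and turns the commanded pose from where the row before left it, along the tool's axes as they then stand; what a row does not reach is not made up. A row lasts 1/10 s, in which the tool goes at most 50 mm and 8.59 degrees, less where a joint would pass 70% of its speed; a pose out of reach is approached as far as the arm can. A call is refused whole if a number of a shift passes 5 or a number of a turn 0.15, either way. A call with a gripper value outside its range is refused whole. The fingers move at their own pace and stop on an object; "force" is the grip in N (left out, the last holds). Time passes only in rows, so rows that do not move let the fingers close. It gives the time, the measured TCP pose, the force, the opening and the grip force at its end, in the units of the state.
- arm.observe(): the state, without advancing time (a new reading comes with each control period).
- arm.get_image(name): name is "scene" or "top" or "wrist"; returns the picture (420x560x3 uint8, red, green, blue); there is no depth.
- arm.camera_params(name): a dict with "camera_matrix" (3x3 intrinsics, pixels), "R" (3x3) and "t" (3): a world point X has camera coordinates R X + t. Camera axes: x right, y down, z forward; pixel columns grow to the right and rows downward; lengths in m; the calibration is good to about 2 mm. A picture is of the moment at which its call begins: read the wrist's pose just before it. camera_params takes no time and is no camera call; for the wrist camera it gives the pose at the moment of the call.
- arm.sign_off(): hands the job in; it is judged then, once.
The state is a dict: "clock": time; "joints": joint angles; "dq": joint speeds; "joint_efforts": joint torques, N m; "position": TCP position; "ee_rot": TCP orientation; "force": force on the tool from outside, world axes, zero at the start; "ft_torque": the same for the moment, N m; "width": opening from 0.0 (shut) to 1.0 (fully open); "gripper_force": force on a finger pad.
Only numpy, scipy, OpenCV 4.12 (cv2) and the standard library are available. Lean on these libraries where they do the work, as an engineer would, in place of code of your own. Each camera call takes 0.05 s, during which the arm holds its last target. There are 200 camera calls.

### The job

Put the four blue ink bottles back in the wooden rack, one to a well and right down, so that the row grows one shade darker from well to well, starting from the palest bottle, which already stands in its end well and stays there, to the darkest at the other end. One bottle has been left in the far end well where it does not belong. Keep the bottles upright and do not disturb the sticky notes, the stapler or the eraser.

Things in the scene. Friction and masses are not known exactly. Their poses are not given: they have to be found in the camera images.
- ink_rack: fixed wooden ink rack, 78 x 324 x 26 mm: a board 18 mm thick between two dark end cheeks 26 mm high, with five equal round wells along its y axis at y = -120, -60, 0, 60, 120 mm (x = 0), 43 mm wide, flared to 51 mm at the mouth and open down to the desk: a bottle in a well stands at z = 0. Either end may be the pale one. Origin at the centre of its underside
- ink_pale: closed round ink bottle, 72 mm high, body 36 mm across up to z = 46 mm, cap 26 mm across above 54 mm, white label band, about 85 g; origin at the centre of its underside, z along its axis. Colour: the palest, very pale blue, almost white; stands in its right place in an end well, the start of the row. It stays there.
- ink_light: closed round ink bottle, 72 mm high, body 36 mm across up to z = 46 mm, cap 26 mm across above 54 mm, white label band, about 85 g; origin at the centre of its underside, z along its axis. Colour: light sky blue, second palest.
- ink_medium: closed round ink bottle, 72 mm high, body 36 mm across up to z = 46 mm, cap 26 mm across above 54 mm, white label band, about 85 g; origin at the centre of its underside, z along its axis. Colour: medium blue, third.
- ink_deep: closed round ink bottle, 72 mm high, body 36 mm across up to z = 46 mm, cap 26 mm across above 54 mm, white label band, about 85 g; origin at the centre of its underside, z along its axis. Colour: deep dark blue, fourth.
- ink_darkest: closed round ink bottle, 72 mm high, body 36 mm across up to z = 46 mm, cap 26 mm across above 54 mm, white label band, about 85 g; origin at the centre of its underside, z along its axis. Colour: darkest, blue-black.
- sticky_notes: block of sticky notes, 76 x 77 x 18 mm, bystander; origin at the centre of its underside
- stapler: black stapler, 36 x 136 x 50 mm (long along its y), bystander; origin at the centre of its underside
- eraser: eraser in a blue card sleeve, 21 x 48 x 12 mm (long along its y), bystander; origin at the centre of its underside
Things that resemble listed ones, but are neither listed nor needed, are in the scene too. What is shaped like the ink_light but orange or pink is not meant.

How it is judged:
At the end, for the whole second after the job is handed in: All five bottles upright (0.12 rad), at rest at the bottom of the wells (underside under 5 mm above the desk), from the palest in its end well to the darkest in order of shade, each within 10 mm of the rack's centre line and 12 mm of its distance (60 mm a well) from the palest (horizontal distance between ink_light and ink_pale between 0.048 and 0.072 m and x of ink_light in the frame of ink_rack between -0.01 and 0.01 m and y of ink_light in the frame of ink_rack between -0.132 and 0.132 m and horizontal distance between ink_medium and ink_pale between 0.108 and 0.132 m and x of ink_medium in the frame of ink_rack between -0.01 and 0.01 m and y of ink_medium in the frame of ink_rack between -0.132 and 0.132 m and horizontal distance between ink_deep and ink_pale between 0.168 and 0.192 m and x of ink_deep in the frame of ink_rack between -0.01 and 0.01 m and y of ink_deep in the frame of ink_rack between -0.132 and 0.132 m and horizontal distance between ink_darkest and ink_pale between 0.228 and 0.252 m and x of ink_darkest in the frame of ink_rack between -0.01 and 0.01 m and y of ink_darkest in the frame of ink_rack between -0.132 and 0.132 m and (y of ink_pale in the frame of ink_rack above 0.108 m or y of ink_pale in the frame of ink_rack below -0.108 m) and height (world z) of each of ink_pale, ink_light, ink_medium, ink_deep, ink_darkest below 0.005 m and angle between each of ink_pale, ink_light, ink_medium, ink_deep, ink_darkest's own z axis and vertical below 0.12 rad and linear speed of each of ink_pale, ink_light, ink_medium, ink_deep, ink_darkest below 0.02 m/s and angular speed of each of ink_pale, ink_light, ink_medium, ink_deep, ink_darkest below 0.3 rad/s); the robot touches nothing.
It fails at once if the palest bottle is taken out of its place (moved over 20 mm) (distance of ink_pale from where it was at the start of the episode above 0.02 m).
It fails at once if a bottle is tipped over (over 0.6 rad) (angle between any of ink_pale, ink_light, ink_medium, ink_deep, ink_darkest's own z axis and vertical above 0.6 rad).
It fails at once if the sticky notes, stapler or eraser are shifted over 20 mm (distance of any of sticky_notes, stapler, eraser from where it was at the start of the episode above 0.02 m).
It also fails if it takes over 88 s, if anything falls off the work surface, if the arm or the gripper's body presses on something with over 40 N, if the wrist force passes 120 N, or if a joint passes its speed limit or range.

## Working session

There is one attempt and no reset: what is moved stays moved. The work goes in short steps, Python scripts to look and compute and a tool call to move; the robot and the scene stay as the last step left them, time stands still between calls to the robot, and variables do not carry over. Pictures are saved under pics/ and viewed, at most 14 in all, crops included, and the job is handed in when it is done.

Besides the shell and the picture viewer there is one more tool, called after "Call:" by a JSON object that holds its "fn" and its "kwargs". send_rows: Moves the arm, as the interface text tells. Its arguments: {"type":"object","properties":{"increments":{"type":"array"},"force":{"type":"number"}},"required":["increments"]}

```bash
mkdir -p pics; python3 - <<'E'
from cell import arm
import cv2,numpy as np
for n in("scene","top"):
    im=arm.get_image(n); cv2.imwrite(f"pics/{n}0.png",im[:,:,::-1])
    p=arm.camera_params(n); print(n,np.round(p["camera_matrix"],1).tolist(),np.round(p["R"],3).tolist(),np.round(p["t"],3).tolist())
s=arm.observe();print(s)
E
```

```text
scene [[391.8, 0.0, 273.9], [0.0, 391.8, 206.4], [0.0, 0.0, 1.0]] [[-0.805, -0.593, 0.023], [-0.386, 0.494, -0.779], [0.451, -0.636, -0.627]] [0.327, 0.333, 0.581]
top [[397.2, 0.0, 286.7], [0.0, 397.2, 208.5], [0.0, 0.0, 1.0]] [[0.015, -0.999, -0.035], [-0.989, -0.01, -0.15], [0.149, 0.037, -0.988]] [-0.156, 0.523, 0.942]
{'clock': 0.1, 'joints': array([ 1.08738173,  0.43512898,  0.0250181 ,  1.57401609, -0.0116124 ,
        1.13400037, -0.07508803]), 'dq': array([ 1.04724484e-04, -7.67099032e-04, -2.17690620e-05, -1.37624080e-03,
        8.22796547e-05,  9.78909232e-05, -1.15924164e-05]), 'joint_efforts': array([ 2.65591036e-03, -6.69127536e+01,  9.87702124e-01, -3.15143681e+01,
       -6.05938537e-02,  3.73659551e-02,  4.73667603e-05]), 'position': array([ 0.23205574, -0.57982396,  0.22603522]), 'ee_rot': array([-3.08352035e+00, -5.94159630e-01,  6.24651052e-04]), 'force': array([-0.4216971 , -0.71539896, -0.21458903]), 'ft_torque': array([-0.02846541,  0.00735497, -0.03634359]), 'gripper_force': 0.0, 'width': 1.0017239498748138}
```

View pics/top0.png

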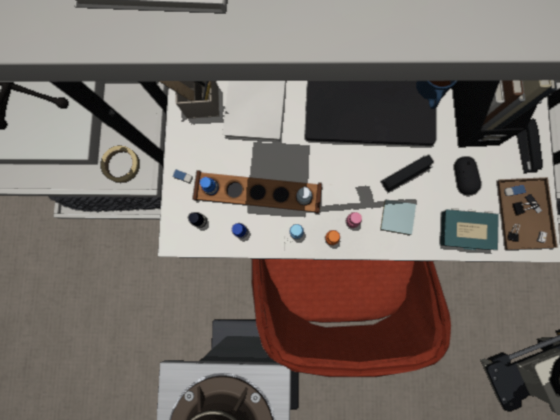

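View pics/scene0.png

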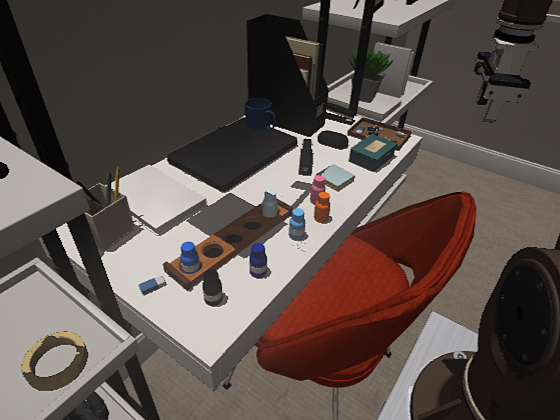

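Top view: rack from (196,186) to (320,196). The palest (grey-white) is in the right end well at (305,195), and a blue bottle that looks medium is in the left end well at (208,185). Loose bottles: light (297,231), deep (239,229), and darkest (196,219). Not meant: orange (333,237) and pink (355,219). I'll confirm in an enlarged crop and measure.

```bash
cat > h.py <<'E'
from cell import arm
import cv2,numpy as np
from scipy.spatial.transform import Rotation as Ro
def ray(n,uv,z,p=None):
    p=p or arm.camera_params(n); R,t,K=map(np.array,(p["R"],p["t"],p["camera_matrix"]))
    c=-R.T@t; d=R.T@np.linalg.inv(K)@np.array([*uv,1.]); return c+d*(z-c[2])/d[2]
E
python3 - <<'E'
import cv2,numpy as np
a=cv2.imread("pics/top0.png")[165:255,170:370]
b=cv2.imread("pics/scene0.png")[175:310,130:350]
out=np.zeros((600,800,3),np.uint8)
A=cv2.resize(a,(600,270),interpolation=cv2.INTER_CUBIC);B=cv2.resize(b,(528,324),interpolation=cv2.INTER_CUBIC)
out[:270,:600]=A;out[272:596,:528]=B;cv2.imwrite("pics/crop1.png",out)
E
```

```text
(no output)
```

View pics/crop1.png

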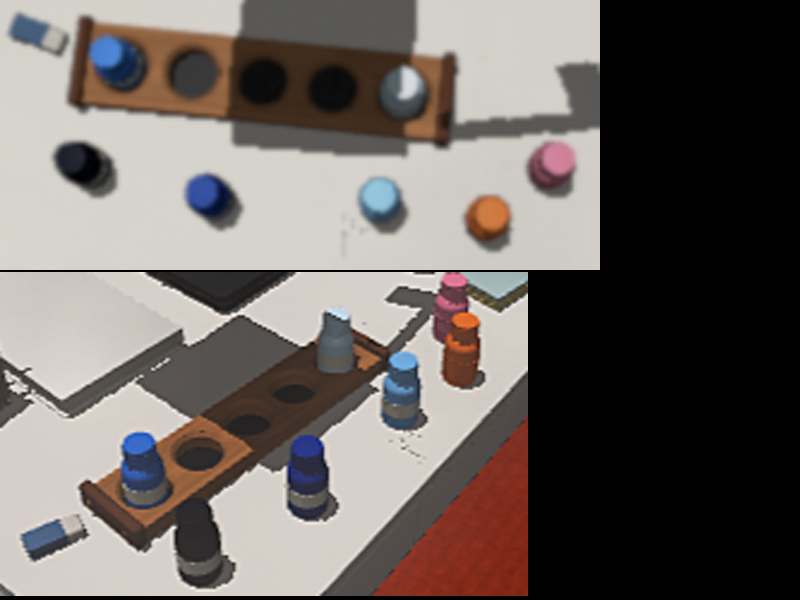

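The crop confirms it. Pale is in the right end well, with medium wrongly in the left end well. Light-blue is at (297,231), deep at (239,229), and blue-black at (196,219); orange and pink are decoys. Next I'll measure the caps and the wells.

```bash
python3 - <<'E'
from h import *
im=cv2.imread("pics/top0.png"); g=cv2.cvtColor(im,cv2.COLOR_BGR2GRAY)
# caps: brightest blue part of each bottle
for n,(u,v) in dict(medium=(206,183),deep=(239,229),light=(297,231),darkest=(195,218),pale=(305,195)).items():
    w=im[v-14:v+15,u-14:u+15].astype(int); c=im[v-2:v+3,u-2:u+3].reshape(-1,3).mean(0)
    m=(np.abs(w-c).max(2)<38).astype(np.uint8)
    k,l,st,ce=cv2.connectedComponentsWithStats(m); i=l[14,14]
    uv=ce[i]+[u-14,v-14]; print(n,c.round(),uv.round(1),st[i,2:],ray("top",uv,.072).round(4))
# wells: dark ellipse, empty ones, on board top
for n,(u,v) in dict(w2=(234,189),w3=(258,192),w4=(281,195)).items():
    w=g[v-12:v+13,u-12:u+13]; t,m=cv2.threshold(w,0,1,cv2.THRESH_BINARY_INV+cv2.THRESH_OTSU)
    k,l,st,ce=cv2.connectedComponentsWithStats(m.astype(np.uint8)); i=l[12,12]
    uv=ce[i]+[u-12,v-12]; print(n,t,uv.round(1),st[i,2:],ray("top",uv,.018).round(4))
# rack by board hue
h=cv2.cvtColor(im,cv2.COLOR_BGR2HSV); m=((h[...,0]<16)&(h[...,1]>90)).astype(np.uint8); m[:165]=0;m[212:]=0;m[:,:185]=0;m[:,325:]=0
m=cv2.morphologyEx(m,cv2.MORPH_CLOSE,np.ones((15,15)))
cs=max(cv2.findContours(m,0,1)[0],key=cv2.contourArea); r=cv2.minAreaRect(cs); b=cv2.boxPoints(r); P=np.array([ray("top",q,.02)for q in b]); print(P.round(4),P.mean(0).round(4))
E
```

```text
medium [211. 133.  76.] [204.9 182. ] [10 10 72] [0.5823 0.0486 0.072 ]
deep [155.  79.  52.] [237.  228.4] [ 9 11 79] [ 0.4706 -0.0333  0.072 ]
light [218. 195. 145.] [295.7 228.9] [13 11 98] [ 0.4711 -0.1722  0.072 ]
darkest [47. 36. 33.] [197.3 219.5] [ 18  15 168] [0.4907 0.0624 0.072 ]
pale [194. 189. 185.] [305.9 192.5] [ 7 10 51] [ 0.5586 -0.1955  0.072 ]
w2 81.0 [233.5 188.5] [ 19  18 258] [ 0.5777 -0.0121  0.018 ]
w3 31.0 [257.2 191.7] [ 17  16 217] [ 0.57   -0.0727  0.018 ]
w4 29.0 [280.5 194.2] [ 16  16 205] [ 0.564 -0.132  0.018]
[[ 0.5498  0.0895  0.02  ]
 [ 0.6227  0.0857  0.02  ]
 [ 0.5913 -0.2352  0.02  ]
 [ 0.5198 -0.2282  0.02  ]] [ 0.5709 -0.0721  0.02  ]
```

Call:
{"fn": "send_rows", "kwargs": {"increments": [[9,[0,0,-1.5],[0,0,-0.136]],[9,[0,0,-1.5],[0,0,-0.136]],[9,[0,0,-1.5],[0,0,-0.136]],[9,[0,0,-1.5],[0,0,-0.136]],[9,[0,0,-1.5],[0,0,-0.136]]], "force": 20}}

```text
clock: 0.6
position: [0.2321, -0.58, 0.3018]
ee_rot: [-2.705, -1.596, -0.0]
force: [-0.0, 0.0, 0.1]
width: 0.983
gripper_force: 0.0
```

Call:
{"fn": "send_rows", "kwargs": {"increments": [[9,[0,0,0],[0,0,-0.136]],[9,[0,0,0],[0,0,-0.136]],[9,[0,0,0],[0,0,-0.136]],[7,[4,1.8,0],[0,0,0]],[7,[4,1.8,0],[0,0,0]]]}}

```text
clock: 1.1
position: [0.2756, -0.504, 0.3008]
ee_rot: [-2.334, -2.101, -0.0]
force: [1.1, 1.2, -0.1]
width: 0.854
gripper_force: 0.0
```

Call:
{"fn": "send_rows", "kwargs": {"increments": [[7,[4.36,2.02,1.2],[0,0,0]],[7,[4.36,2.02,1.2],[0,0,0]],[7,[4.36,2.02,1.2],[0,0,0]],[7,[4.36,2.02,1.2],[0,0,0]],[7,[4.36,2.02,1.2],[0,0,0]]]}}

```text
clock: 1.6
position: [0.3993, -0.296, 0.2412]
ee_rot: [2.332, 2.105, -0.0]
force: [1.1, -0.6, 0.1]
width: 0.762
gripper_force: 0.0
```

Call:
{"fn": "send_rows", "kwargs": {"increments": [[7,[4.36,2.02,1.5],[0,0,0]],[7,[4.36,2.02,1.5],[0,0,0]],[7,[4.36,2.02,1.5],[0,0,0]],[7,[0,0,0],[0,0,0]]]}}

```text
clock: 2.0
position: [0.474, -0.1672, 0.1955]
ee_rot: [-2.319, -2.114, -0.003]
force: [0.5, -0.2, 0.3]
width: 0.761
gripper_force: 0.0
```

```bash
python3 - <<'E'
from h import *
p=arm.camera_params("wrist");im=arm.get_image("wrist"); cv2.imwrite("pics/w1.png",im[:,:,::-1])
import pickle;pickle.dump(p,open("w1.pkl","wb"))
s=arm.observe();print(s["position"],s["joints"].round(2),Ro.from_rotvec(s["ee_rot"]).as_matrix().round(3))
E
```

```text
[ 0.47276058 -0.17091217  0.19603941] [ 0.59  0.31 -0.43  1.88  0.15  0.99 -0.01] [[ 0.095  0.995 -0.001]
 [ 0.995 -0.095  0.002]
 [ 0.002 -0.002 -1.   ]]
```

View pics/w1.png

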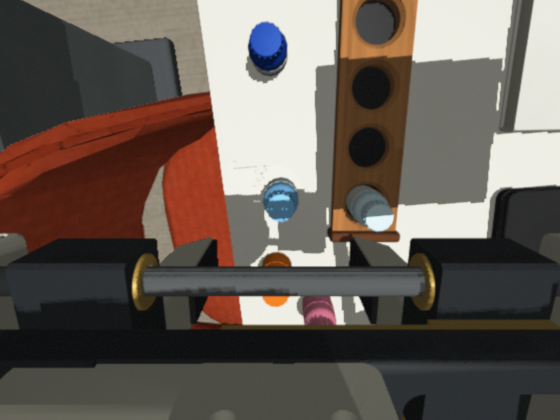

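Wrist view: light bottle at (280,201), deep at (267,45), empty wells at (377,22), (371,88) and (367,147), pale at (370,208). I'll measure from these to refine.

```bash
cat >> h.py <<'E'
def wells(im,seeds,n,p,thr=45):
    g=cv2.cvtColor(im,cv2.COLOR_BGR2GRAY); out=[]
    for u,v in seeds:
        k,l,st,ce=cv2.connectedComponentsWithStats((g<thr).astype(np.uint8)); i=l[v,u]
        out.append((ce[i].round(1),st[i,2:],ray(n,ce[i],.018,p).round(4)))
    return out
def bottle(im,u,v,n,p,r=30,tol=45):
    w=im[max(v-r,0):v+r,u-r:u+r].astype(int);o=min(v,r); c=np.median(w[o-3:o+4,r-3:r+4].reshape(-1,3),0)
    k,l,st,ce=cv2.connectedComponentsWithStats((np.abs(w-c).max(2)<tol).astype(np.uint8)); i=l[o,r]
    uv=ce[i]+[u-r,max(v-r,0)]; return uv.round(1),st[i,2:],ray(n,uv,.072,p).round(4)
E
python3 - <<'E'
from h import *
import pickle
p=pickle.load(open("w1.pkl","rb"));im=cv2.imread("pics/w1.png")
print(p["R"].round(2),(-p["R"].T@p["t"]).round(3))
for o in wells(im,[(371,88),(367,147)],"wrist",p): print(o)
for o in wells(im,[(375,22)],"wrist",p,75): print(o)
for uv in [(280,187),(280,190),(267,35),(378,217)]: print(bottle(im,*uv,"wrist",p))
E
```

```text
[[ 1.   -0.09 -0.  ]
 [-0.09 -0.96  0.25]
 [-0.02 -0.25 -0.97]] [ 0.479 -0.101  0.353]
(array([372.4,  86.3]), array([  42,   46, 1521], dtype=int32), array([ 0.5701, -0.0719,  0.018 ]))
(array([368. , 146.7]), array([  41,   41, 1315], dtype=int32), array([ 0.5643, -0.1304,  0.018 ]))
(array([378.1,  20.1]), array([  45,   44, 1612], dtype=int32), array([ 0.5766, -0.0136,  0.018 ]))
(array([279.2, 191.4]), array([ 31,  18, 252], dtype=int32), array([ 0.4701, -0.158 ,  0.072 ]))
(array([279.3, 200.7]), array([ 33,  41, 759], dtype=int32), array([ 0.4694, -0.1666,  0.072 ]))
(array([265.6,  38.9]), array([ 32,  34, 819], dtype=int32), array([ 0.471, -0.033,  0.072]))
(array([379.2, 222.1]), array([ 28,  16, 328], dtype=int32), array([ 0.5591, -0.1951,  0.072 ]))
```

Call:
{"fn": "send_rows", "kwargs": {"increments": [[7,[0,-0.2,4.5],[0,0,0]],[7,[0,0,4.5],[0,0,0]],[7,[0,0,4.2],[0,0,0]],[7,[0,0,3],[0,0,0]],[7,[0,0,1],[0,0,0]]], "force": 20}}

```text
clock: 2.55
position: [0.4675, -0.1754, 0.0224]
ee_rot: [-2.331, -2.101, 0.005]
force: [-0.3, -0.5, 1.6]
width: 0.767
gripper_force: 0.0
```

Call:
{"fn": "send_rows", "kwargs": {"increments": [[3,[0,0,0],[0,0,0]],[3,[0,0,0],[0,0,0]],[3,[0,0,0],[0,0,0]],[3,[0,0,0],[0,0,0]],[3,[0,0,0],[0,0,0]]]}}

```text
clock: 3.05
position: [0.4706, -0.1748, 0.026]
ee_rot: [2.331, 2.104, 0.001]
force: [0.6, 0.0, 5.9]
width: 0.383
gripper_force: 20.0
```

Call:
{"fn": "send_rows", "kwargs": {"increments": [[3,[0,0,-3],[0,0,0]],[3,[0,0,-4],[0,0,0]],[3,[0,0,-2],[0,0,0]],[3,[0,0,0],[0,0,0]]]}}

```text
clock: 3.45
position: [0.472, -0.175, 0.1182]
ee_rot: [2.328, 2.102, 0.004]
force: [-0.1, 0.5, -1.7]
width: 0.385
gripper_force: 20.0
```

```bash
python3 - <<'E'
from h import *
import pickle
p=arm.camera_params("wrist");im=arm.get_image("wrist"); cv2.imwrite("pics/w2.png",im[:,:,::-1])
pickle.dump(p,open("w2.pkl","wb"))
s=arm.observe();print(s["position"],s["force"],s["width"],Ro.from_rotvec(s["ee_rot"]).as_matrix().round(3))
R=Ro.from_rotvec(s["ee_rot"]).as_matrix();q=R@[0,0,0]+s["position"]
# where TCP axis at cap height (48mm behind TCP) projects
for b in(-.048,-.022): X=s["position"]+R@[0,0,b]; c=p["R"]@X+p["t"]; print(b,(p["camera_matrix"]@c/c[2])[:2])
E
```

```text
[ 0.47090049 -0.17485638  0.11639723] [-0.35425303 -1.37228392 -1.79768343] 0.387908389851543 [[ 0.102  0.995  0.003]
 [ 0.995 -0.102 -0.001]
 [-0.001  0.003 -1.   ]]
-0.048 [283.105971   300.76285722]
-0.022 [282.99522565 271.09755124]
```

View pics/w2.png

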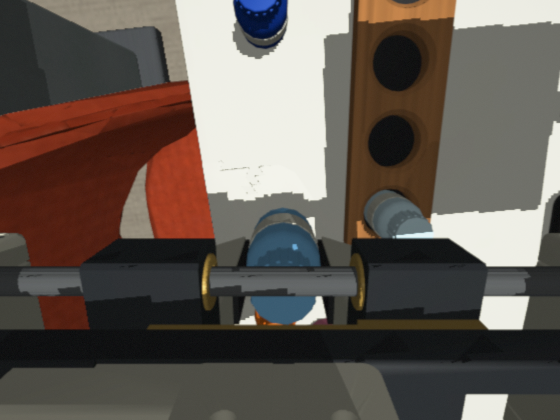

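Call:
{"fn": "send_rows", "kwargs": {"increments": [[3,[1.7,2.94,0],[0,0,0]],[3,[1.7,2.95,0],[0,0,0]],[3,[1.6,2.95,0],[0,0,0]],[3,[0,0,0],[0,0,0]],[3,[0,0,0],[0,0,0]]]}}

```text
clock: 4.0
position: [0.5624, -0.133, 0.1133]
ee_rot: [-2.329, -2.105, 0.002]
force: [-0.3, 0.0, -1.0]
width: 0.382
gripper_force: 20.0
```

```bash
cat >> h.py <<'E'
def pose(n=4):
    P=[]
    for i in range(n):
        arm.get_image("wrist") if i else 0
        s=arm.observe();P.append(s["position"])
    P=np.array(P);print(P.mean(0).round(4),P.std(0).round(4),"F",s["force"].round(1),"w",round(s["width"]*9.18,2)); return P.mean(0)
def to(x,y,z=None):
    m=pose(); R=np.array([[.1,.995],[.995,-.1]]); print("tool xy cm",(R@(np.array([x,y])-m[:2])*100).round(2),"" if z is None else "z cm %.2f"%((m[2]-z)*100))
E
python3 -c "
from h import *
to(.564,-.134,.025)"
```

```text
[ 0.5618 -0.1339  0.1137] [0.0003 0.0006 0.0003] F [ 0.2  0.1 -2. ] w 3.52
tool xy cm [0.01 0.22] z cm 8.87
```

Call:
{"fn": "send_rows", "kwargs": {"increments": [[3,[0,0.15,3],[0,0,0]],[3,[0,0,2],[0,0,0]],[3,[0,0,2],[0,0,0]],[3,[0,0,1.3],[0,0,0]],[3,[0,0,0.4],[0,0,0]]]}}

```text
clock: 4.65
position: [0.5644, -0.1339, 0.0273]
ee_rot: [-2.332, -2.105, -0.0]
force: [2.3, 0.9, -0.2]
width: 0.388
gripper_force: 19.9
```

Down with little force. I'll open, then rise.

Call:
{"fn": "send_rows", "kwargs": {"increments": [[6,[0,0,0],[0,0,0]],[6,[0,0,0],[0,0,0]],[6,[0,0,0],[0,0,0]],[7,[0,0,-3],[0,0,0]],[7,[0,0,-5],[0,0,0]]]}}

```text
clock: 5.15
position: [0.5621, -0.1338, 0.1066]
ee_rot: [-2.328, -2.102, 0.006]
force: [0.8, -1.1, 0.1]
width: 0.746
gripper_force: 0.0
```

Call:
{"fn": "send_rows", "kwargs": {"increments": [[7,[0,0,-4],[0,0,0]],[7,[4.4,0,0],[0,0,0]],[7,[4.4,0,0],[0,0,0]],[7,[0,0,0],[0,0,0]],[7,[0,0,0],[0,0,0]]]}}

```text
clock: 5.65
position: [0.5735, -0.0451, 0.1486]
ee_rot: [2.329, 2.108, 0.0]
force: [1.2, 0.4, -0.2]
width: 0.764
gripper_force: 0.0
```

```bash
python3 - <<'E'
from h import *
import pickle
im=arm.get_image("top"); a=im[165:255,170:370,::-1]
p=arm.camera_params("wrist");w=arm.get_image("wrist")[:,:,::-1].copy();cv2.imwrite("pics/w3.png",w)
pickle.dump(p,open("w3.pkl","wb"))
out=np.zeros((600,800,3),np.uint8); out[:180,:400]=cv2.resize(a,(400,180),interpolation=cv2.INTER_CUBIC); out[180:,:560]=w
cv2.imwrite("pics/c3.png",out); pose()
E
```

```text
[ 0.5733 -0.0478  0.148 ] [0.     0.0002 0.0001] F [-0.7 -0.4 -0.6] w 6.98
```

View pics/c3.png

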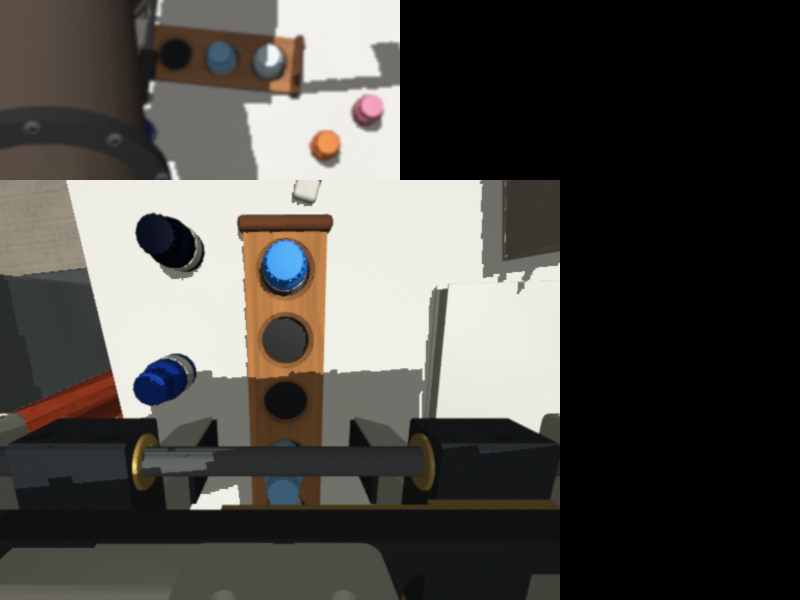

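Light stands in the well next to pale. In the wrist picture medium is at (286,82), the darkest cap at (157,55), and the deep cap at (163,205). I'll measure these three.

```bash
python3 - <<'E'
from h import *
import pickle
p=pickle.load(open("w3.pkl","rb"));im=cv2.imread("pics/w3.png")
for u,v,t in [(286,75,70),(155,54,12),(155,54,8),(162,205,40)]: print(bottle(im,u,v,"wrist",p,30,t))
for o in wells(im,[(285,160),(285,222)],"wrist",p,75): print(o)
for uv in [(155,54),(286,76),(160,206)]: print(ray("wrist",uv,.072,p))
to(.5823,.0486,.025)
E
```

```text
(array([284.9,  80. ]), array([  41,   41, 1207], dtype=int32), array([0.5832, 0.0488, 0.072 ]))
(array([155. ,  53.9]), array([  40,   42, 1155], dtype=int32), array([0.4978, 0.0739, 0.072 ]))
(array([153.6,  53.7]), array([  36,   39, 1013], dtype=int32), array([0.4969, 0.0741, 0.072 ]))
(array([160.8, 204.1]), array([  54,   47, 1508], dtype=int32), array([ 0.4811, -0.0291,  0.072 ]))
(array([285.3, 159.1]), array([  47,   47, 1725], dtype=int32), array([ 0.5779, -0.0107,  0.018 ]))
(array([264.4, 289.6]), array([  560,   325, 89562], dtype=int32), array([ 0.5443, -0.1378,  0.018 ]))
[0.49779377 0.07385551 0.072     ]
[0.58416909 0.0512423  0.072     ]
[ 0.4802256  -0.03053747  0.072     ]
[ 0.5734 -0.0475  0.1479] [0.     0.0003 0.    ] F [ 0.8 -0.3  0.7] w 6.97
tool xy cm [ 9.65 -0.07] z cm 12.29
```

Call:
{"fn": "send_rows", "kwargs": {"increments": [[7,[4.8,0,0],[0,0,0]],[7,[4.8,0,0],[0,0,0]],[7,[0,0,4.5],[0,0,0]],[7,[0,0,4.5],[0,0,0]],[7,[0,0,2.5],[0,0,0]]]}}

```text
clock: 6.55
position: [0.5816, 0.0488, 0.0299]
ee_rot: [-2.33, -2.105, 0.005]
force: [-0.3, -1.4, 0.1]
width: 0.761
gripper_force: 0.0
```

Call:
{"fn": "send_rows", "kwargs": {"increments": [[7,[0,0,0.6],[0,0,0]],[3,[0,0,0],[0,0,0]],[3,[0,0,0],[0,0,0]],[3,[0,0,0],[0,0,0]],[3,[0,0,0],[0,0,0]]]}}

```text
clock: 7.05
position: [0.5843, 0.0492, 0.0284]
ee_rot: [2.331, 2.104, 0.003]
force: [-0.1, -0.2, -0.1]
width: 0.461
gripper_force: 0.0
```

```bash
python3 -c "
from h import *
pose()"
```

```text
[0.584  0.0492 0.0281] [0.0001 0.     0.0002] F [-0.5 -0.8  5.6] w 3.57
```

Call:
{"fn": "send_rows", "kwargs": {"increments": [[3,[0,0,0],[0,0,0]],[3,[0,0,-3],[0,0,0]],[3,[0,0,-3],[0,0,0]],[3,[-4,0,0],[0,0,0]],[3,[-4,0,0],[0,0,0]]]}}

```text
clock: 7.7
position: [0.5759, -0.0298, 0.0884]
ee_rot: [2.327, 2.108, 0.003]
force: [0.0, -0.3, -1.8]
width: 0.389
gripper_force: 20.0
```

Call:
{"fn": "send_rows", "kwargs": {"increments": [[3,[-3.5,0,0],[0,0,0]],[3,[-0.5,0,0],[0,0,0]],[3,[0,0,0],[0,0,0]]]}}

```text
clock: 8.0
position: [0.5708, -0.0719, 0.087]
ee_rot: [2.335, 2.102, -0.001]
force: [0.3, 0.7, -1.7]
width: 0.387
gripper_force: 20.0
```

```bash
python3 - <<'E'
from h import *
p=arm.camera_params("wrist");im=arm.get_image("wrist"); cv2.imwrite("pics/w4.png",im[:,:,::-1])
to(.5702,-.0722,.025);s=arm.observe();R=Ro.from_rotvec(s["ee_rot"]).as_matrix()
for b in(-.048,): X=s["position"]+R@[0,0,b]; c=p["R"]@X+p["t"]; print(b,(p["camera_matrix"]@c/c[2])[:2])
E
```

```text
[ 0.5712 -0.0689  0.0871] [0.0001 0.0007 0.    ] F [-0.2  0.6 -0.9] w 3.51
tool xy cm [-0.34 -0.07] z cm 6.21
-0.048 [286.18982995 294.84572219]
```

View pics/w4.png

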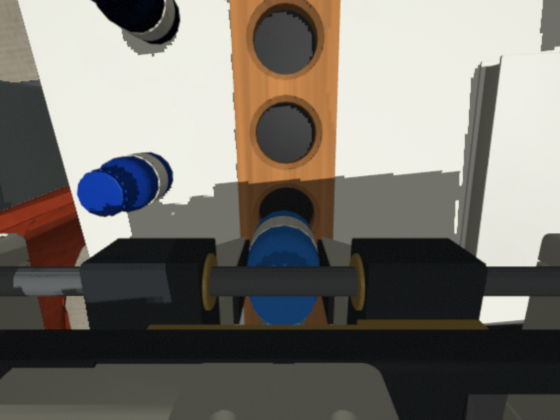

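Call:
{"fn": "send_rows", "kwargs": {"increments": [[3,[-0.1,0,2],[0,0,0]],[3,[0,0,1.5],[0,0,0]],[3,[0,0,1.5],[0,0,0]],[3,[0,0,0.7],[0,0,0]],[3,[0,0,0.2],[0,0,0]]]}}

```text
clock: 8.7
position: [0.5701, -0.0706, 0.0275]
ee_rot: [-2.33, -2.105, 0.003]
force: [-8.2, 0.7, 21.0]
width: 0.387
gripper_force: 20.0
```

Call:
{"fn": "send_rows", "kwargs": {"increments": [[6,[0,0,0],[0,0,0]],[6,[0,0,0],[0,0,0]],[6,[0,0,0],[0,0,0]],[7,[0,0,-4],[0,0,0]],[7,[0,0,-5],[0,0,0]]]}}

```text
clock: 9.2
position: [0.5693, -0.0712, 0.1171]
ee_rot: [-2.329, -2.103, 0.005]
force: [1.3, 0.1, 0.1]
width: 0.744
gripper_force: 0.0
```

```bash
python3 - <<'E'
from h import *
im=cv2.imread("pics/top0.png")
print("darkest top cap",ray("top",(195.3,218.3),.072).round(4))
to(.4706,-.0333,.025)
E
```

```text
darkest top cap [0.4936 0.0675 0.072 ]
[ 0.5731 -0.0709  0.1224] [0.0022 0.0002 0.0035] F [-0.2  0.1 -0. ] w 6.97
tool xy cm [  2.72 -10.57] z cm 9.74
```

Call:
{"fn": "send_rows", "kwargs": {"increments": [[7,[0.9,-3.5,0],[0,0,0]],[7,[0.9,-3.5,0],[0,0,0]],[7,[0.9,-3.4,0],[0,0,0]],[7,[0,0,0],[0,0,0]],[7,[0,0,0],[0,0,0]]]}}

```text
clock: 9.85
position: [0.4697, -0.0338, 0.1177]
ee_rot: [-2.331, -2.106, 0.001]
force: [-0.1, 0.1, 0.9]
width: 0.763
gripper_force: 0.0
```

```bash
python3 - <<'E'
from h import *
p=arm.camera_params("wrist");im=arm.get_image("wrist"); cv2.imwrite("pics/w5.png",im[:,:,::-1])
import pickle;pickle.dump(p,open("w5.pkl","wb"))
to(.4706,-.0333,.025);s=arm.observe();R=Ro.from_rotvec(s["ee_rot"]).as_matrix()
X=np.array([.4706,-.0333,.072]);c=p["R"]@X+p["t"]; print((p["camera_matrix"]@c/c[2])[:2])
E
```

```text
[ 0.471  -0.0341  0.1178] [0.0002 0.     0.    ] F [ 0.5 -0.4 -0.2] w 6.97
tool xy cm [ 0.07 -0.05] z cm 9.28
[286.00371414 226.29402902]
```

View pics/w5.png

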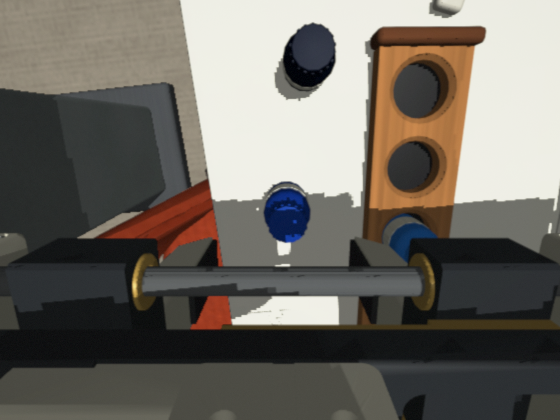

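Deep cap at about (287,222), so it sits between the fingers. The darkest cap is at about (314,46).

```bash
python3 - <<'E'
from h import *
import pickle
p=pickle.load(open("w5.pkl","rb"))
for uv in [(287,222),(314,46)]: print(ray("wrist",uv,.072,p).round(4))
for o in wells(cv2.imread("pics/w5.png"),[(417,90),(410,167)],"wrist",p,75): print(o)
E
```

```text
[ 0.4716 -0.0304  0.072 ]
[0.4976 0.0746 0.072 ]
(array([421. ,  88.5]), array([  55,   58, 2527], dtype=int32), array([0.5821, 0.0482, 0.018 ]))
(array([413.3, 166.2]), array([  52,   52, 2115], dtype=int32), array([ 0.5764, -0.0105,  0.018 ]))
```

Call:
{"fn": "send_rows", "kwargs": {"increments": [[7,[0.2,0,3],[0,0,0]],[7,[0,0,3],[0,0,0]],[7,[0,0,2.3],[0,0,0]],[7,[0,0,1],[0,0,0]],[7,[0,0,0],[0,0,0]]]}}

```text
clock: 10.55
position: [0.4701, -0.0318, 0.0239]
ee_rot: [-2.331, -2.104, 0.003]
force: [-0.6, 0.6, 0.6]
width: 0.763
gripper_force: 0.0
```

Call:
{"fn": "send_rows", "kwargs": {"increments": [[3,[0,0,0],[0,0,0]],[3,[0,0,0],[0,0,0]],[3,[0,0,0],[0,0,0]],[3,[0,0,0],[0,0,0]],[3,[0,0,0],[0,0,0]]]}}

```text
clock: 11.05
position: [0.4709, -0.0319, 0.0255]
ee_rot: [2.331, 2.104, 0.001]
force: [-0.5, 1.1, 3.9]
width: 0.388
gripper_force: 20.0
```

```bash
python3 -c "
from h import *
to(.5762,-.0125)"
```

```text
[ 0.4709 -0.0318  0.0255] [0. 0. 0.] F [-0.9 -0.9  6.5] w 3.56
tool xy cm [ 2.98 10.29]
```

Call:
{"fn": "send_rows", "kwargs": {"increments": [[3,[0,0,-3],[0,0,0]],[3,[0,0,-3],[0,0,0]],[3,[1,3.5,0],[0,0,0]],[3,[1,3.5,0],[0,0,0]],[3,[1,3.3,0],[0,0,0]]]}}

```text
clock: 11.7
position: [0.5774, -0.0126, 0.0854]
ee_rot: [2.332, 2.104, 0.0]
force: [-0.0, 0.1, -0.7]
width: 0.388
gripper_force: 20.0
```

Call:
{"fn": "send_rows", "kwargs": {"increments": [[3,[0,0,0],[0,0,0]],[3,[0,0,0],[0,0,0]]]}}

```text
clock: 11.9
position: [0.5757, -0.0121, 0.0844]
ee_rot: [-2.331, -2.105, 0.001]
force: [-0.1, -0.6, -1.0]
width: 0.384
gripper_force: 20.0
```

```bash
python3 -c "
from h import *
to(.5763,-.0127,.0255)"
```

```text
[ 0.5749 -0.0125  0.0845] [0.0004 0.0003 0.0001] F [ 0.7  0.8 -0.3] w 3.55
tool xy cm [-0.    0.14] z cm 5.90
```

Call:
{"fn": "send_rows", "kwargs": {"increments": [[3,[0,0.1,2],[0,0,0]],[3,[0,0,1.5],[0,0,0]],[3,[0,0,1.5],[0,0,0]],[3,[0,0,0.7],[0,0,0]],[3,[0,0,0.1],[0,0,0]]]}}

```text
clock: 12.55
position: [0.5762, -0.0125, 0.0259]
ee_rot: [-2.331, -2.105, 0.002]
force: [-0.6, -0.2, -1.1]
width: 0.387
gripper_force: 20.0
```

Call:
{"fn": "send_rows", "kwargs": {"increments": [[6,[0,0,0],[0,0,0]],[6,[0,0,0],[0,0,0]],[6,[0,0,0],[0,0,0]],[7,[0,0,-4],[0,0,0]],[7,[0,0,-5],[0,0,0]]]}}

```text
clock: 13.05
position: [0.5754, -0.0126, 0.1165]
ee_rot: [-2.329, -2.103, 0.005]
force: [2.2, -0.1, 0.1]
width: 0.742
gripper_force: 0.0
```

```bash
python3 -c "
from h import *
to(.4975,.0735,.0255)"
```

```text
[ 0.5791 -0.012   0.1218] [0.0022 0.0004 0.0035] F [0.2 0.2 0.3] w 7.0
tool xy cm [ 7.69 -8.97] z cm 9.63
```

Call:
{"fn": "send_rows", "kwargs": {"increments": [[7,[2.6,-2.9,0],[0,0,0]],[7,[2.6,-2.9,0],[0,0,0]],[7,[2.5,-2.9,0],[0,0,0]],[7,[0,0,0],[0,0,0]],[7,[0,0,0],[0,0,0]]]}}

```text
clock: 13.7
position: [0.4977, 0.0732, 0.1167]
ee_rot: [2.33, 2.107, -0.001]
force: [0.1, -0.5, 0.6]
width: 0.762
gripper_force: 0.0
```

```bash
python3 - <<'E'
from h import *
p=arm.camera_params("wrist");im=arm.get_image("wrist"); cv2.imwrite("pics/w6.png",im[:,:,::-1])
import pickle;pickle.dump(p,open("w6.pkl","wb"))
to(.4975,.0735,.0255)
X=np.array([.4975,.0735,.072]);c=p["R"]@X+p["t"]; print((p["camera_matrix"]@c/c[2])[:2])
E
```

```text
[0.4988 0.072  0.1167] [0.0002 0.0002 0.    ] F [ 0.7 -0.3  0.4] w 7.02
tool xy cm [ 0.14 -0.14] z cm 9.12
[284.36649205 227.23740293]
```

View pics/w6.png

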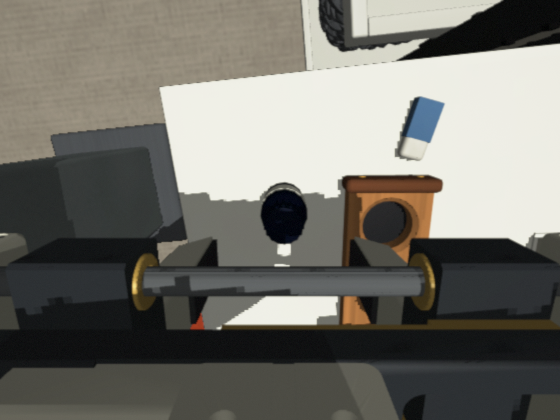

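The darkest cap is at about (284,223), centred between the fingers. The far end well (388,222) is empty, and the eraser (422,128) is clear of the fingers.

Call:
{"fn": "send_rows", "kwargs": {"increments": [[7,[0.3,0,3],[0,0,0]],[7,[0,0,3],[0,0,0]],[7,[0,0,2.2],[0,0,0]],[7,[0,0,1],[0,0,0]],[7,[0,0,0],[0,0,0]]]}}

```text
clock: 14.4
position: [0.4981, 0.0753, 0.0239]
ee_rot: [-2.332, -2.104, 0.003]
force: [-0.0, -0.1, -0.1]
width: 0.76
gripper_force: 0.0
```

Call:
{"fn": "send_rows", "kwargs": {"increments": [[3,[0,0,0],[0,0,0]],[3,[0,0,0],[0,0,0]],[3,[0,0,0],[0,0,0]],[3,[0,0,0],[0,0,0]],[3,[0,0,0],[0,0,0]]]}}

```text
clock: 14.9
position: [0.4989, 0.0759, 0.0254]
ee_rot: [2.332, 2.105, 0.001]
force: [0.5, 0.7, 3.0]
width: 0.383
gripper_force: 20.0
```

```bash
python3 -c "
from h import *
to(.5822,.0477)"
```

```text
[0.4989 0.0759 0.0254] [0. 0. 0.] F [-0.9 -0.5  7.2] w 3.54
tool xy cm [-1.98  8.57]
```

Call:
{"fn": "send_rows", "kwargs": {"increments": [[3,[0,0,-3],[0,0,0]],[3,[0,0,-3],[0,0,0]],[3,[-0.7,3,0],[0,0,0]],[3,[-0.6,3,0],[0,0,0]],[3,[-0.6,2.5,0],[0,0,0]]]}}

```text
clock: 15.55
position: [0.5826, 0.0477, 0.0853]
ee_rot: [2.332, 2.104, 0.001]
force: [0.4, -0.1, -0.9]
width: 0.383
gripper_force: 20.0
```

Call:
{"fn": "send_rows", "kwargs": {"increments": [[3,[0,0,0],[0,0,0]],[3,[0,0,0],[0,0,0]]]}}

```text
clock: 15.75
position: [0.5808, 0.0483, 0.0845]
ee_rot: [-2.332, -2.104, 0.001]
force: [-0.5, 0.4, -1.4]
width: 0.388
gripper_force: 20.0
```

```bash
python3 -c "
from h import *
to(.5822,.0482,.0255)"
```

```text
[0.5803 0.0487 0.0846] [0.0003 0.0003 0.0001] F [-0.2  0.  -2.2] w 3.53
tool xy cm [-0.03  0.2 ] z cm 5.91
```

Call:
{"fn": "send_rows", "kwargs": {"increments": [[3,[0,0.15,2],[0,0,0]],[3,[0,0,1.5],[0,0,0]],[3,[0,0,1.5],[0,0,0]],[3,[0,0,0.7],[0,0,0]],[3,[0,0,0.1],[0,0,0]]]}}

```text
clock: 16.4
position: [0.5819, 0.0483, 0.0259]
ee_rot: [-2.331, -2.105, 0.002]
force: [-0.8, 0.5, -1.5]
width: 0.385
gripper_force: 20.0
```

Call:
{"fn": "send_rows", "kwargs": {"increments": [[6,[0,0,0],[0,0,0]],[6,[0,0,0],[0,0,0]],[6,[0,0,0],[0,0,0]],[7,[0,0,-4],[0,0,0]],[7,[0,0,-5],[0,0,0]]]}}

```text
clock: 16.9
position: [0.5811, 0.0479, 0.1165]
ee_rot: [-2.33, -2.104, 0.005]
force: [1.1, -0.6, 1.0]
width: 0.749
gripper_force: 0.0
```

Call:
{"fn": "send_rows", "kwargs": {"increments": [[7,[0,0,-4],[0,0,0]],[7,[0,-4.5,-3],[0,0,0]],[7,[0,-4.5,-3],[0,0,0]],[7,[0,-4.5,0],[0,0,0]],[7,[0,-4.5,0],[0,0,0]]]}}

```text
clock: 17.4
position: [0.4094, 0.0662, 0.2136]
ee_rot: [2.33, 2.104, 0.003]
force: [0.4, 0.2, 0.1]
width: 0.758
gripper_force: 0.0
```

Call:
{"fn": "send_rows", "kwargs": {"increments": [[7,[-5,0,0],[0,0,0]],[7,[-5,0,0],[0,0,0]],[7,[-5,0,0],[0,0,0]],[7,[-5,0,0],[0,0,0]],[7,[-5,0,0],[0,0,0]]]}}

```text
clock: 17.9
position: [0.3845, -0.1848, 0.2134]
ee_rot: [2.33, 2.104, 0.001]
force: [1.0, 0.8, 0.8]
width: 0.764
gripper_force: 0.0
```

```bash
python3 - <<'E'
from h import *
a=arm.get_image("top")[165:255,170:370,::-1]; b=arm.get_image("scene")[175:310,130:350,::-1]
out=np.zeros((600,800,3),np.uint8)
out[:270,:600]=cv2.resize(a,(600,270),interpolation=cv2.INTER_CUBIC);out[272:596,:528]=cv2.resize(b,(528,324),interpolation=cv2.INTER_CUBIC);cv2.imwrite("pics/c7.png",out)
E
```

```text
(no output)
```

View pics/c7.png

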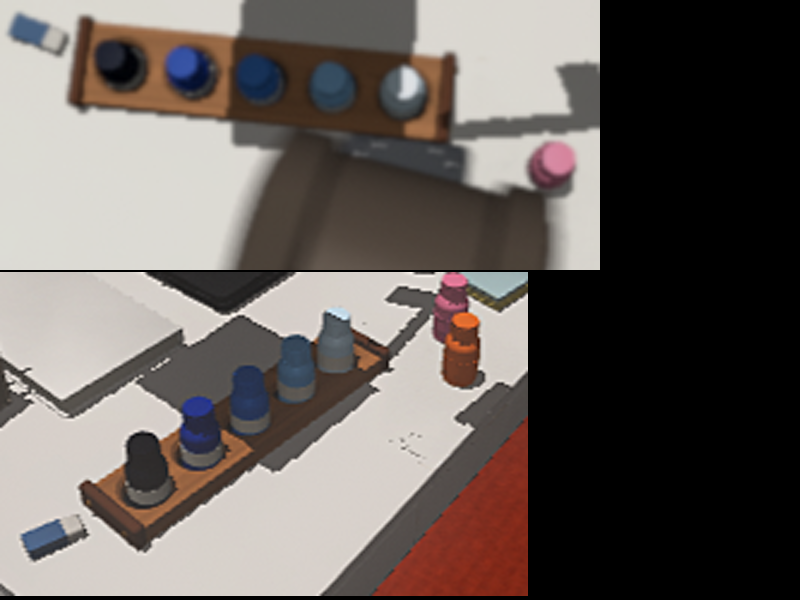

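All five bottles stand in the row: pale (403,92), light, medium, deep, darkest (120,62) in the crop. Their cap tops are evenly spaced, so they are seated at one height. Eraser, sticky notes and decoys are where they were. Handing in.

```bash
python3 -c "
from h import *
pose(3);print(arm.sign_off())"
```

```text
[ 0.3842 -0.1862  0.2128] [0.0005 0.0023 0.    ] F [ 0.1 -0.2  0.1] w 7.02
the job is handed in; nothing more can be done
None
```

The job is handed in: the last pictures show all four bottles down in their wells in shade order from the palest to the darkest, with the eraser where it was and the sticky notes and stapler well away from the arm's work; the sign-off gave no verdict.

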